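# Prop the storage bin's lid on its stay and fetch the salt

## Robot

A 6-joint arm with a two-finger parallel gripper is mounted at the origin on a cart in front of the work surface, level with it; the furniture and walls round the work are solid. World frame = base frame: x ahead of the robot, y to its left, z up, the work surface at z = 0. Lengths are in mm, angles in rad, forces in N, time in s.
With the tool pointing down it reaches from about 275 to 1000 mm from the base axis. Payload 8.4 kg.
Tool frame: the origin (TCP) lies at the very end of the fingers, on their centre line; the grasp point (between the pads) lies 19 mm behind it (r.tcp_to_grasp is the distance from the TCP to the grasp point, in mm); z points along the fingers, y is the line along which they close (so a half turn about z gives the same grasp; the last joint's range is limited). The gripper opens to 85 mm and grips with 20 to 120 N. Pads are 22 mm wide; open, the fingers measure 114 mm over their backs; the gripper's body (76 mm by 85 mm) begins 54 mm behind the grasp point. The pads swing forward as they close: fully open they stand 13 mm farther back than shut.
Start: joints at [-1.251, 0.353, 1.633, -0, 1.155, -0.002], TCP at [197.67, -592.92, 231.281] pointing down, gripper open.
Joint ranges: [-2.63, 2.63], [-0.92, 2.1], [0.06, 2.66], [-1.3, 4.44], [0, 2.69], [-3.02, 3.02]. Speed limits (rad/s): [2.22, 2.22, 2.79, 3.14, 3.14, 3.14].

## Interface

Orientations are given as [roll, pitch, yaw] about the fixed x, y, z axes, in that order (R = Rz(yaw) Ry(pitch) Rx(roll)).
In Python, from rig import r gives the robot as it stands. The module is installed in compiled form; this text tells all that it offers.
- The arm moves only by the tool play_rows, never from a script. Its argument "rows" is a list of rows, each an object with "dp": the shift along the tool's x, y, z in units of 40 mm (1.0 is 40 mm), a list of three; "turn": the turn, a rotation vector about the tool's x, y, z in units of 6 degrees (1.0 is 6 degrees), a list of three; "fingers": the closure, from 0 (fully open) to 1 (shut). In form: [{"dp": [tx, ty, tz], "turn": [wx, wy, wz], "fingers": fingers}, ...]. A call has 1 to 5 rows; each row shifts and turns the commanded pose from where the row before left it, along the tool's axes as they then stand; what a row does not reach is not made up. A row lasts 1/12 s, in which the tool goes at most 41.7 mm and 7.16 degrees, less where a joint would pass 70% of its speed; a pose out of reach is approached as far as the arm can. A call is refused whole if a number of a shift passes 1 or a number of a turn 1, either way. A call with a gripper value outside its range is refused whole. The fingers move at their own pace and stop on an object; "force" is the grip in N (left out, the last holds). Time passes only in rows, so rows that do not move let the fingers close. It gives the time, the measured TCP pose, the force, the opening and the grip force at its end, in the units of the state.
- r.sense(): the state, without advancing time (a new reading comes with each control period).
- r.grab_frame(name): name is "side" or "top"; returns a dict with "pixels" (400x640x3 uint8, red, green, blue), "fx", "fy", "cx", "cy" (pixels), "pose" (4x4, takes a point from camera to world coordinates). Camera axes: x right, y down, z forward; pixel columns grow to the right and rows downward; lengths in mm; the calibration is good to about 2 mm. A picture is of the moment at which its call begins. There is no depth.
- r.sign_off(): hands the job in; it is judged then, once.
The state is a dict: "clock": time; "qpos": joint angles; "qvel": joint speeds; "joint_efforts": joint torques, N m; "eef_pos": TCP position; "tcp_rot": TCP orientation; "contact_force": force on the tool from outside, world axes, zero at the start; "wrist_torque": the same for the moment, N m; "opening": opening from 0.0 (shut) to 1.0 (fully open); "grasp_force": force on a finger pad.
Only numpy, scipy, OpenCV 4.12 (cv2) and the standard library are available. Lean on these libraries where they do the work, as an engineer would, in place of code of your own. Each camera call takes 0.05 s, during which the arm holds its last target. There are 200 camera calls.

## Task

Lift the white lid of the green storage bin until the steel stay on its side drops off its rail into the notch, then let the lid down gently so that it rests propped on the stay. Reach in under the propped lid, take out the salt shaker and set it down upright on the round cork coaster, not dropping or tipping it; leave the lid propped and the mug, jars and peeler where they are.

Things in the scene. Friction and masses are not known exactly. Their poses are not given: they have to be found in the camera images.
- bin: fixed green storage bin, open box 180 (x) x 190 (y) x 73 mm high, walls and floor 4 mm, with a grey ledge on the outside of its right (-y) wall on which the stay runs. Origin: centre of the underside, on the stove top; +x points to the hinged back, -x to the front, which faces the robot roughly, +z up
- lid (a joint): lid hinge: 0 shut, grows as it opens, stop at 1.20 rad. The lid (0.35 kg) falls shut from any angle unless the stay holds it. Past about 1.06 rad the stay's tip drops into the notch (lift to 1.10 to 1.17 to be sure, a rest of 0.3 s is ample); lowered from there, the lid comes to rest on the stay at about 0.96 rad. Lowered earlier, it just shuts again
- lid_hinge (a point): middle of the hinge line of the white lid (a shallow cap 180 x 190 mm, 30 mm skirt, 5 mm top), 88 mm behind the bin's centre and 74 mm above the stove; the line runs along the bin's y axis
- lid_pull (a point): centre of the lid's black pull: a barrel lying along the bin's y, 20 mm in diameter, 32 mm long, on a 10 mm wide neck 20 mm out from the lid's front. 208 mm from the hinge line along the lid and 14 mm above its plane, so 88 mm above the stove when shut. Pinched by its flat ends it swivels between the fingers as the lid turns
- stay_tip (a point): centre of the stay's red tip, a 12 mm ball. The stay is a thin steel rod 98 mm long, pivoted outside the lid's right (-y) side, 75 mm from the hinge line and 103 mm right of the lid's middle. It hangs by its weight, its tip sliding back along the ledge as the lid rises, and needs no touching
- stay_notch (a point): where the centre of the stay's tip sits when it is home in the notch: against the 8 mm step of the ledge, 60 mm above the stove, 103 mm right of the bin's middle
- salt_shaker: salt shaker, glass with grey contents and grey dome top, standing near the middle of the bin's floor: 44 mm in diameter up to 70 mm, dome 34 mm across above, 90 mm high, 0.1 kg. Origin: centre of the underside. The propped lid (55 degrees from level) overhangs it: the gripper must come in leaning back toward the bin's front, about 33 degrees from vertical
- coaster: fixed round cork coaster, 100 mm in diameter, 6 mm thick, on the stove top in front of the pots. Origin: centre of its underside
- mug_right: bystander: white mug with yellow stripes, 86 x 120 x 101 mm, origin under its centre
- jam_jar: bystander: jar with a yellow lid, 64 x 69 x 88 mm, origin under its centre
- spice_b: bystander: spice jar with a dark brown cap, 44 mm in diameter, 96 mm high, origin under its centre
- peeler: bystander: yellow peeler lying between bin and coaster, 170 x 25 x 18 mm, origin under its centre
There are look-alikes about, which are no part of the job. There is more than one size of the coaster; the one meant has the size given above.

How it is judged:
By the outcome, as a careful person would: the job done as asked, in the order asked, and still so for the second after the job is handed in, with the robot touching nothing.
It also fails if it takes over 58 s, if anything falls off the work surface, if the arm or the gripper's body presses on something with over 40 N, if the wrist force passes 120 N, or if a joint passes its speed limit or range.

## Working session

There is one attempt and no reset: what is moved stays moved. The work goes in short steps, Python scripts to look and compute and a tool call to move; the robot and the scene stay as the last step left them, time stands still between calls to the robot, and variables do not carry over. Pictures are saved under pics/ and viewed, at most 10 in all, crops included, and the job is handed in when it is done.

Besides the shell and the picture viewer there is one more tool, called after "Request:" by a JSON object that holds its "op" and its "data", one argument or row to a line. play_rows: Moves the arm, as the interface text tells. Its arguments: {"type":"object","properties":{"rows":{"type":"array"},"force":{"type":"number"}},"required":["rows"]}

```bash
mkdir -p pics; python3 - <<'E'
from rig import r
import cv2,numpy as np,pickle
for n in("side","top"):
    f=r.grab_frame(n); pickle.dump(f,open(n+".pkl","wb"))
    cv2.imwrite(f"pics/{n}0.png",f["pixels"][:,:,::-1])
    print(n,f["fx"],f["fy"],f["cx"],f["cy"]);print(np.round(f["pose"],3))
s=r.sense();print(s["clock"],s["tcp_rot"],s["eef_pos"],r.tcp_to_grasp)
E
```

```text
side 397.28995053587187 397.28995053587187 322.74609887891177 198.01025869971176
[[-9.790000e-01 -1.110000e-01  1.700000e-01  3.363780e+02]
 [-2.030000e-01  5.800000e-01 -7.890000e-01  1.033551e+03]
 [-1.200000e-02 -8.070000e-01 -5.910000e-01  8.559990e+02]
 [ 0.000000e+00  0.000000e+00  0.000000e+00  1.000000e+00]]
top 388.92771661716347 388.92771661716347 316.25769344814523 201.16244473905527
[[ 1.000000e-02 -9.850000e-01  1.700000e-01  3.893410e+02]
 [-1.000000e+00 -7.000000e-03  1.700000e-02 -2.192200e+01]
 [-1.500000e-02 -1.700000e-01 -9.850000e-01  1.135751e+03]
 [ 0.000000e+00  0.000000e+00  0.000000e+00  1.000000e+00]]
0.1 [-3.14030901e+00  2.82562039e-05  3.21803570e-01] [ 197.50798677 -592.49208183  230.63291695] 18.700000000000003
```

View pics/side0.png

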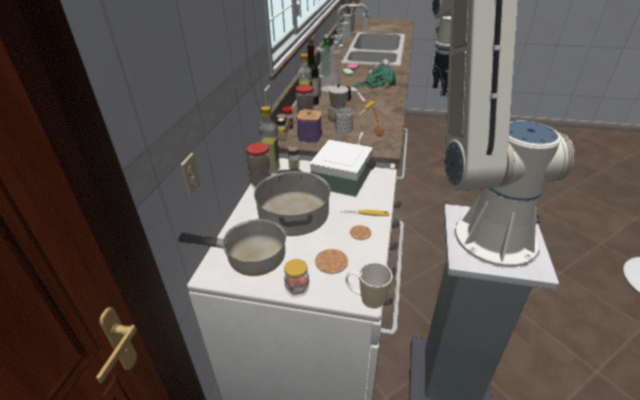

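View pics/top0.png

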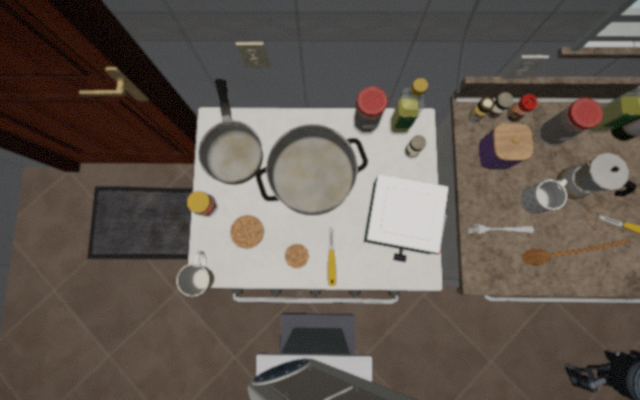

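The top view shows the big coaster near (247,232), a small look-alike at (297,256), the lid at about (366–448, 177–252), its pull near (400,255), and the peeler at (331,258). Next, an enlarged view of the lid.

```bash
cat > h.py <<'E'
import numpy as np,cv2,pickle
def load(n): return pickle.load(open(n+".pkl","rb"))
def ray(f,u,v):
    d=f["pose"][:3,:3]@np.array([(u-f["cx"])/f["fx"],(v-f["cy"])/f["fy"],1]); return f["pose"][:3,3],d
def onz(f,u,v,z):
    o,d=ray(f,u,v); return o+d*(z-o[2])/d[2]
def proj(f,p):
    c=f["pose"][:3,:3].T@(np.array(p)-f["pose"][:3,3]); return c[0]/c[2]*f["fx"]+f["cx"],c[1]/c[2]*f["fy"]+f["cy"]
def tri(a,ua,b,ub):
    (o1,d1),(o2,d2)=ray(a,*ua),ray(b,*ub)
    A=np.stack([d1,-d2],1);s=np.linalg.lstsq(A,o2-o1,rcond=None)[0]
    p,q=o1+d1*s[0],o2+d2*s[1];return (p+q)/2,np.linalg.norm(p-q)
E
python3 - <<'E'
from h import *
t=load("top");s=load("side")
hs=cv2.cvtColor(t["pixels"],cv2.COLOR_RGB2HSV)
m=cv2.inRange(hs,(5,80,60),(20,255,255));n,l,st,c=cv2.connectedComponentsWithStats(m)
for i in range(1,n):
    if st[i,4]>150 and 200<c[i][1]<280: print("cork",c[i],st[i],onz(t,*c[i],6))
g=cv2.cvtColor(t["pixels"],cv2.COLOR_RGB2GRAY)[246:270,385:415]
ys,xs=np.where(g<60);print("pull",xs.mean()+385,ys.mean()+246,xs.min()+385,xs.max()+385,ys.min()+246,ys.max()+246)
a=cv2.resize(t["pixels"][165:270,355:460],(560,560),interpolation=cv2.INTER_CUBIC)
cv2.imwrite("pics/c1.png",a[:,:,::-1])
E
```

```text
cork [246.61586121 231.42007435] [231 216  32  32 807] [492.64911476 199.52486481   6.        ]
cork [562.25783972 252.28106852] [521 238 109  29 861] [ 440.68290277 -706.67248812    6.        ]
cork [296.27020202 255.47979798] [286 245  22  22 396] [424.48224583  53.27078904   6.        ]
pull 399.63829787234044 256.531914893617 395 404 248 259
```

View pics/c1.png

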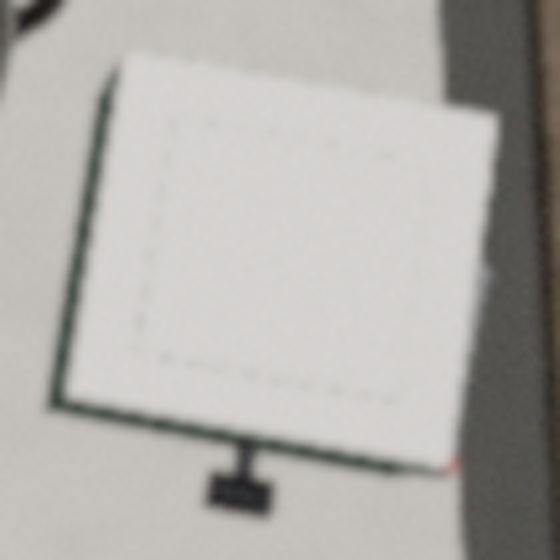

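The crop shows lid corners at (122,55), (498,115), (455,470), (65,402), the barrel at (239,495), and the red stay tip at (453,464).

```bash
python3 - <<'E'
from h import *
t=load("top")
f=lambda x,y:(355+x/5.333-.4,165+y/5.333-.4)
pull=onz(t,*f(239,495),88);print("pull",pull)
for z in(79,104):
    P=[onz(t,*f(*c),z) for c in((122,55),(498,115),(455,470),(65,402))]
    print(z,np.round(P,1).tolist(),[round(np.linalg.norm(P[i]-P[i-1])) for i in range(4)], np.mean(P,0))
    e=[P[0]-P[1],P[3]-P[2],P[0]-P[3],P[1]-P[2]]
    print([round(np.arctan2(-v[0],v[1]),3) for v in e[:2]],[round(np.arctan2(v[1],v[0]),3) for v in e[2:]])
a,b=onz(t,*f(207,490),88),onz(t,*f(272,500),88);print(a,b)
E
```

```text
pull [ 419.40762516 -226.76550046   88.        ]
79 [[646.5, -173.6, 79.0], [615.8, -367.3, 79.0], [433.1, -337.2, 79.0], [465.6, -141.8, 79.0]] [184, 196, 185, 198] [ 540.2415742  -254.97207638   79.        ]
[np.float64(-0.157), np.float64(-0.164)] [np.float64(-0.174), np.float64(-0.164)]
104 [[640.4, -170.0, 104.0], [610.4, -359.1, 104.0], [432.1, -329.7, 104.0], [463.8, -138.9, 104.0]] [179, 191, 181, 193] [ 536.67166104 -249.45871049  104.        ]
[np.float64(-0.157), np.float64(-0.164)] [np.float64(-0.174), np.float64(-0.164)]
[ 421.72706606 -210.9162555    88.        ] [ 417.09586046 -243.09115925   88.        ]
```

```bash
cat >> h.py <<'E'
from scipy.spatial.transform import Rotation as Ro
PSI=-0.165; EX=np.array([np.cos(PSI),np.sin(PSI),0]); EY=np.array([-EX[1],EX[0],0]); EZ=np.array([0,0,1.])
HINGE=np.array([624,-263,74.]); PULL=np.array([419,-228,88.])
def Rt(lean=0,yaw=PSI): # lean deg: tool z toward +x of bin
    return Ro.from_euler("z",yaw)*Ro.from_euler("y",-lean,degrees=True)*Ro.from_euler("x",np.pi)
def plan(p,R,tp,tR,n):
    w=(R.inv()*tR).as_rotvec()/n; st=Ro.from_rotvec(w); d=(np.array(tp)-p)/n
    for i in range(n):
        print(np.round(R.inv().apply(d)/40,2).tolist(),np.round(np.degrees(w)/6,2).tolist()); R=R*st
    return np.array(tp),tR
def now(r):
    s=r.sense(); return s["eef_pos"],Ro.from_euler("xyz",s["tcp_rot"]),s
E
python3 - <<'E'
from h import *
from rig import r
p,R,s=now(r)
print(Rt().apply([0,0,1]),Rt(33).apply([0,0,1]),EX)
p,R=plan(p,R,PULL+[0,0,60],Rt(),11)
print("arc, TCP relative to pull -19z; dp per row")
from math import *
th=np.linspace(0,1.14,16);q=np.stack([-208*np.cos(th)+14*np.sin(th),208*np.sin(th)+14*np.cos(th)],1)
d=np.diff(q,axis=0)/40;print(np.round(np.c_[d[:,0],-d[:,1]],2).tolist())
E
```

```text
[-2.01151091e-17 -1.20801408e-16 -1.00000000e+00] [ 0.53724194 -0.08945823 -0.83867057] [ 0.98641836 -0.16425233  0.        ]
[0.74, -0.63, 0.19] [-0.0, 0.0, 0.42]
[0.71, -0.66, 0.19] [-0.0, 0.0, 0.42]
[0.68, -0.69, 0.19] [-0.0, 0.0, 0.42]
[0.65, -0.72, 0.19] [-0.0, 0.0, 0.42]
[0.62, -0.75, 0.19] [-0.0, 0.0, 0.42]
[0.58, -0.77, 0.19] [-0.0, 0.0, 0.42]
[0.55, -0.8, 0.19] [-0.0, 0.0, 0.42]
[0.51, -0.82, 0.19] [-0.0, 0.0, 0.42]
[0.48, -0.84, 0.19] [-0.0, 0.0, 0.42]
[0.44, -0.86, 0.19] [-0.0, 0.0, 0.42]
[0.4, -0.88, 0.19] [-0.0, 0.0, 0.42]
arc, TCP relative to pull -19z; dp per row
[[0.04, -0.39], [0.07, -0.39], [0.1, -0.38], [0.13, -0.37], [0.16, -0.36], [0.18, -0.35], [0.21, -0.34], [0.24, -0.32], [0.26, -0.3], [0.28, -0.28], [0.3, -0.26], [0.32, -0.23], [0.34, -0.21], [0.35, -0.18], [0.36, -0.15]]
```

Request:
{"op": "play_rows", "data": {
  "rows": [
    {"dp":[0.74,-0.63,0.19],"turn":[0,0,0.42],"fingers":0},
    {"dp":[0.71,-0.66,0.19],"turn":[0,0,0.42],"fingers":0},
    {"dp":[0.68,-0.69,0.19],"turn":[0,0,0.42],"fingers":0},
    {"dp":[0.65,-0.72,0.19],"turn":[0,0,0.42],"fingers":0},
    {"dp":[0.62,-0.75,0.19],"turn":[0,0,0.42],"fingers":0}
  ]
}}

```text
clock: 0.52
eef_pos: [298.5, -425.1, 192.7]
tcp_rot: [-3.141, 0.0, 0.099]
contact_force: [1.4, -1.3, 0.2]
opening: 1.0
grasp_force: 0.0
```

Request:
{"op": "play_rows", "data": {
  "rows": [
    {"dp":[0.58,-0.77,0.19],"turn":[0,0,0.42],"fingers":0},
    {"dp":[0.55,-0.8,0.19],"turn":[0,0,0.42],"fingers":0},
    {"dp":[0.51,-0.82,0.19],"turn":[0,0,0.42],"fingers":0},
    {"dp":[0.48,-0.84,0.19],"turn":[0,0,0.42],"fingers":0},
    {"dp":[0.44,-0.86,0.19],"turn":[0,0,0.42],"fingers":0}
  ]
}}

```text
clock: 0.93
eef_pos: [398.9, -259.7, 154.9]
tcp_rot: [-3.142, 0.0, -0.12]
contact_force: [0.6, 0.1, 0.1]
opening: 1.001
grasp_force: 0.0
```

Request:
{"op": "play_rows", "data": {
  "rows": [
    {"dp":[0.4,-0.88,0.19],"turn":[0,0,0.42],"fingers":0.3},
    {"dp":[0,0,0],"turn":[0,0,0],"fingers":0.3},
    {"dp":[0,0,0],"turn":[0,0,0],"fingers":0.3}
  ]
}}

```text
clock: 1.18
eef_pos: [418.9, -226.6, 147.1]
tcp_rot: [-3.141, 0.001, -0.158]
contact_force: [-0.6, -0.1, 0.5]
opening: 0.698
grasp_force: 0.0
```

```bash
python3 - <<'E'
from h import *
from rig import r
p,R,s=now(r);print(p,s["tcp_rot"],s["opening"],s["clock"],s["contact_force"])
plan(p,R,PULL-[0,0,19],Rt(),5)
f=r.grab_frame("top");pickle.dump(f,open("t1.pkl","wb"))
print(proj(f,p))
cv2.imwrite("pics/t1.png",cv2.resize(f["pixels"][180:300,340:460],(600,600),interpolation=2)[:,:,::-1])
E
```

```text
[ 418.93174762 -226.57511033  147.10874215] [-3.14110565e+00  1.28918478e-03 -1.57841308e-01] 0.6975236699262953 1.1833 [-0.56455437 -0.11102947  0.49672291]
[0.0, 0.01, 0.39] [-0.0, 0.0, 0.01]
[0.0, 0.01, 0.39] [-0.0, 0.0, 0.01]
[0.0, 0.01, 0.39] [-0.0, 0.0, 0.01]
[0.0, 0.01, 0.39] [-0.0, 0.0, 0.01]
[0.0, 0.01, 0.39] [-0.0, 0.0, 0.01]
(np.float64(403.9481059334296), np.float64(256.9704392070758))
```

View pics/t1.png

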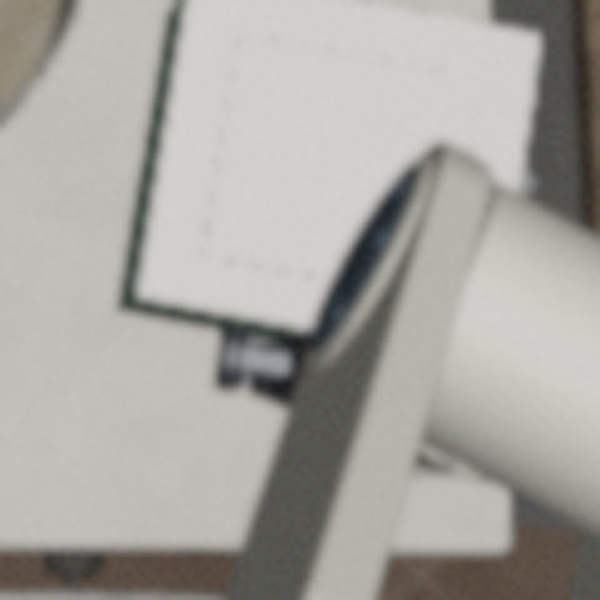

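The arm hides the pull here; the left finger shows at (225,360), consistent with the plan. Descending and closing.

Request:
{"op": "play_rows", "data": {
  "rows": [
    {"dp":[0,0.01,0.39],"turn":[0,0,0.01],"fingers":0.3},
    {"dp":[0,0.01,0.39],"turn":[0,0,0.01],"fingers":0.3},
    {"dp":[0,0.01,0.39],"turn":[0,0,0.01],"fingers":0.3},
    {"dp":[0,0.01,0.39],"turn":[0,0,0.01],"fingers":0.3},
    {"dp":[0,0.01,0.39],"turn":[0,0,0.01],"fingers":0.3}
  ]
}}

```text
clock: 1.65
eef_pos: [417.6, -232.0, 69.3]
tcp_rot: [3.141, -0.001, -0.169]
contact_force: [0.5, 1.2, -0.5]
opening: 0.695
grasp_force: 0.0
```

Request:
{"op": "play_rows", "data": {
  "rows": [
    {"dp":[0,0,0],"turn":[0,0,0],"fingers":1},
    {"dp":[0,0,0],"turn":[0,0,0],"fingers":1},
    {"dp":[0,0,0],"turn":[0,0,0],"fingers":1},
    {"dp":[0,0,0],"turn":[0,0,0],"fingers":1},
    {"dp":[0,0,0],"turn":[0,0,0],"fingers":1}
  ],
  "force": 40
}}

```text
clock: 2.07
eef_pos: [417.3, -227.1, 70.0]
tcp_rot: [-3.135, 0.003, -0.171]
contact_force: [6.6, 26.6, -1.4]
opening: 0.364
grasp_force: 41.8
```

Request:
{"op": "play_rows", "data": {
  "rows": [
    {"dp":[0.04,-0.1,-0.39],"turn":[0,0,0],"fingers":1},
    {"dp":[0.07,0,-0.39],"turn":[0,0,0],"fingers":1},
    {"dp":[0.1,0,-0.38],"turn":[0,0,0],"fingers":1}
  ]
}}

```text
clock: 2.32
eef_pos: [426.7, -228.6, 117.5]
tcp_rot: [3.141, 0.0, -0.168]
contact_force: [2.9, -1.4, -5.2]
opening: 0.365
grasp_force: 41.8
```

Request:
{"op": "play_rows", "data": {
  "rows": [
    {"dp":[0.13,0,-0.37],"turn":[0,0,0],"fingers":1},
    {"dp":[0.16,0,-0.36],"turn":[0,0,0],"fingers":1},
    {"dp":[0.18,0,-0.35],"turn":[0,0,0],"fingers":1},
    {"dp":[0.21,0,-0.34],"turn":[0,0,0],"fingers":1},
    {"dp":[0.24,0,-0.32],"turn":[0,0,0],"fingers":1}
  ]
}}

```text
clock: 2.73
eef_pos: [463.3, -235.1, 187.6]
tcp_rot: [3.141, -0.001, -0.168]
contact_force: [3.2, -2.2, -7.6]
opening: 0.365
grasp_force: 40.2
```

Request:
{"op": "play_rows", "data": {
  "rows": [
    {"dp":[0.26,0,-0.3],"turn":[0,0,0],"fingers":1},
    {"dp":[0.28,0,-0.28],"turn":[0,0,0],"fingers":1},
    {"dp":[0.3,0,-0.26],"turn":[0,0,0],"fingers":1},
    {"dp":[0.32,0,-0.23],"turn":[0,0,0],"fingers":1},
    {"dp":[0.34,0,-0.21],"turn":[0,0,0],"fingers":1}
  ]
}}

```text
clock: 3.15
eef_pos: [521.9, -245.6, 238.6]
tcp_rot: [3.14, 0.0, -0.168]
contact_force: [-0.8, -5.4, -5.9]
opening: 0.364
grasp_force: 40.5
```

```bash
python3 - <<'E'
from h import *
from rig import r
p,R,s=now(r);g=p+R.apply([0,0,-19]);d=g-HINGE
print(p,s["contact_force"],s["opening"],d@EX,d@EY,d[2])
print("theta",np.arctan2(d[2],-d@EX)-np.arctan2(14,208),"rad",np.hypot(d[2],d@EX),"want",np.hypot(208,14))
E
```

```text
[ 521.8930845  -245.55197608  238.55979359] [-0.78769385 -5.36799282 -5.85252043] 0.3639109653642195 -103.5780467072632 0.47222797690931984 183.5597641598851
theta 0.9898537707183729 rad 210.76669276269587 want 208.47062143141417
```

Request:
{"op": "play_rows", "data": {
  "rows": [
    {"dp":[0.34,0,-0.18],"turn":[0,0,0],"fingers":1},
    {"dp":[0.35,0,-0.15],"turn":[0,0,0],"fingers":1},
    {"dp":[0,0,0],"turn":[0,0,0],"fingers":1},
    {"dp":[0,0,0],"turn":[0,0,0],"fingers":1},
    {"dp":[0,0,0],"turn":[0,0,0],"fingers":1}
  ]
}}

```text
clock: 3.57
eef_pos: [549.1, -250.4, 251.7]
tcp_rot: [3.139, -0.001, -0.168]
contact_force: [-2.5, -5.7, 3.1]
opening: 0.368
grasp_force: 44.0
```

Request:
{"op": "play_rows", "data": {
  "rows": [
    {"dp":[0,0,0],"turn":[0,0,0],"fingers":1},
    {"dp":[0,0,0],"turn":[0,0,0],"fingers":1}
  ]
}}

```text
clock: 3.73
eef_pos: [549.0, -250.4, 251.7]
tcp_rot: [3.139, -0.001, -0.168]
contact_force: [-2.0, -5.9, 1.3]
opening: 0.365
grasp_force: 43.9
```

```bash
python3 - <<'E'
from h import *
from rig import r
p,R,s=now(r);g=p+R.apply([0,0,-19]);d=g-HINGE
print(p,s["contact_force"],s["opening"],d@EX,d@EY,d[2])
t=np.arctan2(d[2],-d@EX)-np.arctan2(14,208);print("theta",t)
th=np.linspace(t,0.94,9);q=np.stack([-208*np.cos(th)+14*np.sin(th),208*np.sin(th)+14*np.cos(th)],1)
d=np.diff(q,axis=0)/40;print(np.round(np.c_[d[:,0],-d[:,1]],2).tolist())
f=r.grab_frame("top");pickle.dump(f,open("t2.pkl","wb"))
u=proj(f,HINGE);print(u)
cv2.imwrite("pics/t2.png",cv2.resize(f["pixels"][150:300,340:490],(600,600),interpolation=2)[:,:,::-1])
E
```

```text
[ 549.01976137 -250.39721642  251.68895459] [-2.04242246 -5.91541973  1.25728055] 0.36537743079274826 -76.05684154105785 0.16000670136744866 196.6888871359937
theta 1.1346136249821126
[[-0.12, 0.05], [-0.12, 0.05], [-0.12, 0.05], [-0.11, 0.06], [-0.11, 0.06], [-0.11, 0.06], [-0.11, 0.06], [-0.11, 0.07]]
(np.float64(409.563281316438), np.float64(183.401598495788))
```

View pics/t2.png

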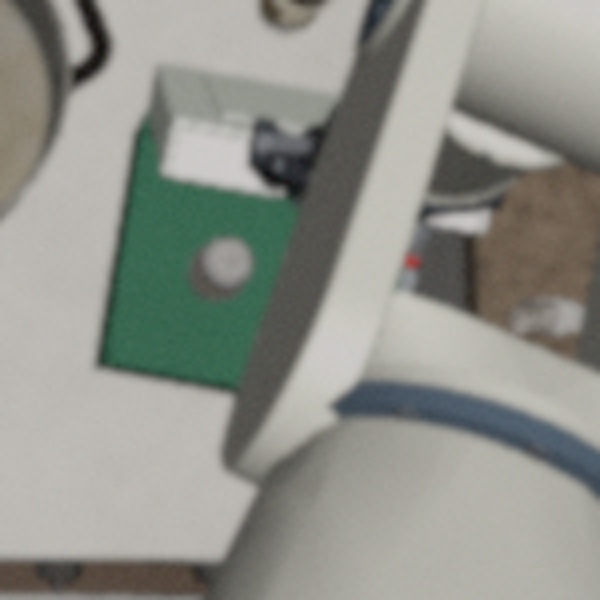

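The shaker's dome shows at crop (228,262), the red stay tip at (412,262). The lid is up at 1.13 rad; lowering it gently.

Request:
{"op": "play_rows", "data": {
  "rows": [
    {"dp":[-0.12,0,0.05],"turn":[0,0,0],"fingers":1},
    {"dp":[-0.12,0,0.05],"turn":[0,0,0],"fingers":1},
    {"dp":[-0.12,0,0.05],"turn":[0,0,0],"fingers":1},
    {"dp":[-0.11,0,0.06],"turn":[0,0,0],"fingers":1},
    {"dp":[-0.11,0,0.06],"turn":[0,0,0],"fingers":1}
  ]
}}

```text
clock: 4.2
eef_pos: [526.6, -246.4, 241.1]
tcp_rot: [3.139, -0.003, -0.168]
contact_force: [-1.5, -5.1, 5.4]
opening: 0.366
grasp_force: 44.3
```

Request:
{"op": "play_rows", "data": {
  "rows": [
    {"dp":[-0.11,0,0.06],"turn":[0,0,0],"fingers":1},
    {"dp":[-0.11,0,0.06],"turn":[0,0,0],"fingers":1},
    {"dp":[0,0,0],"turn":[0,0,0],"fingers":1},
    {"dp":[0,0,0],"turn":[0,0,0],"fingers":1}
  ]
}}

```text
clock: 4.53
eef_pos: [518.2, -244.9, 236.3]
tcp_rot: [3.139, -0.003, -0.168]
contact_force: [-1.1, -6.0, 3.1]
opening: 0.366
grasp_force: 44.3
```

```bash
python3 - <<'E'
from h import *
from rig import r
p,R,s=now(r);g=p+R.apply([0,0,-19]);d=g-HINGE
print(p,s["contact_force"],d@EX,d[2]);print("theta",np.arctan2(d[2],-d@EX)-np.arctan2(14,208))
f=load("t2");S=onz(f,340+228/4-.4,150+262/4-.4,93);print("shaker",S)
f=r.grab_frame("top")["pixels"];h=cv2.cvtColor(f,cv2.COLOR_RGB2HSV)
m=cv2.inRange(h,(0,120,120),(8,255,255))[195:240,420:460];ys,xs=np.where(m>0);print(xs.mean()+420,ys.mean()+195,len(xs))
tip=onz(load("t2"),xs.mean()+420,ys.mean()+195,60);print(tip,(tip-HINGE)@EX+88,(tip-HINGE)@EY)
E
```

```text
[ 518.18947804 -244.89145216  236.28986192] [-1.11861475 -6.03759352  3.10397795] -107.406488843999 181.28972502739947
theta 0.9687347864513632
shaker [ 532.16421974 -221.18965216   93.        ]
442.0 221.5 2
[ 519.79378924 -352.3357422    60.        ] -0.11731513339130117 -105.23852891893463
```

Request:
{"op": "play_rows", "data": {
  "rows": [
    {"dp":[-0.11,0,0.06],"turn":[0,0,0],"fingers":1},
    {"dp":[0,0,0],"turn":[0,0,0],"fingers":1}
  ]
}}

```text
clock: 4.75
eef_pos: [515.9, -244.5, 234.8]
tcp_rot: [3.139, -0.008, -0.168]
contact_force: [5.5, -5.8, 4.8]
opening: 0.368
grasp_force: 44.5
```

Request:
{"op": "play_rows", "data": {
  "rows": [
    {"dp":[0,0,0],"turn":[0,0,0],"fingers":0.4},
    {"dp":[0,0,0],"turn":[0,0,0],"fingers":0.4},
    {"dp":[0,0,0],"turn":[0,0,0],"fingers":0.4},
    {"dp":[0,0,-0.4],"turn":[0,0,0],"fingers":0.4},
    {"dp":[0,0,-0.6],"turn":[0,0,0],"fingers":0.4}
  ]
}}

```text
clock: 5.17
eef_pos: [511.9, -241.6, 270.1]
tcp_rot: [-3.14, 0.006, -0.167]
contact_force: [0.6, -0.1, 0.2]
opening: 0.601
grasp_force: 0.0
```

Request:
{"op": "play_rows", "data": {
  "rows": [
    {"dp":[0,0,-0.8],"turn":[0,0,0],"fingers":0.25},
    {"dp":[0,0,0],"turn":[0,0,0],"fingers":0.25}
  ]
}}

```text
clock: 5.33
eef_pos: [515.7, -243.4, 309.7]
tcp_rot: [3.14, -0.007, -0.167]
contact_force: [0.8, -1.4, 0.8]
opening: 0.752
grasp_force: 0.0
```

```bash
python3 - <<'E'
from h import *
from rig import r
p,R,s=now(r);print(p,s["contact_force"],s["opening"])
L=Rt(33);z=L.apply([0,0,1]);T=np.array([532,-221,58])+19*z
plan(p,R,T-250*z,L,8)
f=r.grab_frame("top")["pixels"];h=cv2.cvtColor(f,cv2.COLOR_RGB2HSV)
m=cv2.inRange(h,(0,120,120),(8,255,255))[195:240,420:460];ys,xs=np.where(m>0);print(xs+420,ys+195)
E
```

```text
[ 515.73136813 -243.39992711  309.66069557] [ 0.81300488 -1.35844708  0.84477799] 0.7521688845264985
[-0.36, -0.08, 0.18] [0.0, 0.68, -0.0]
[-0.37, -0.08, 0.15] [0.0, 0.68, -0.0]
[-0.38, -0.08, 0.13] [0.0, 0.68, -0.0]
[-0.39, -0.08, 0.1] [0.0, 0.68, -0.0]
[-0.39, -0.08, 0.07] [0.0, 0.68, -0.0]
[-0.4, -0.08, 0.04] [0.0, 0.68, -0.0]
[-0.4, -0.08, 0.02] [0.0, 0.68, -0.0]
[-0.4, -0.08, -0.01] [0.0, 0.68, -0.0]
[] []
```

Request:
{"op": "play_rows", "data": {
  "rows": [
    {"dp":[-0.36,-0.08,0.18],"turn":[0,0.68,0],"fingers":0.25},
    {"dp":[-0.37,-0.08,0.15],"turn":[0,0.68,0],"fingers":0.25},
    {"dp":[-0.38,-0.08,0.13],"turn":[0,0.68,0],"fingers":0.25},
    {"dp":[-0.39,-0.08,0.1],"turn":[0,0.68,0],"fingers":0.25},
    {"dp":[-0.39,-0.08,0.07],"turn":[0,0.68,0],"fingers":0.25}
  ]
}}

```text
clock: 5.8
eef_pos: [444.4, -214.1, 267.0]
tcp_rot: [3.142, -0.358, -0.167]
contact_force: [-0.8, 0.3, 0.5]
opening: 0.752
grasp_force: 0.0
```

Request:
{"op": "play_rows", "data": {
  "rows": [
    {"dp":[-0.4,-0.08,0.04],"turn":[0,0.68,0],"fingers":0.25},
    {"dp":[-0.4,-0.08,0.02],"turn":[0,0.68,0],"fingers":0.25},
    {"dp":[-0.4,-0.08,-0.01],"turn":[0,0.68,0],"fingers":0.25},
    {"dp":[0,0,0],"turn":[0,0,0],"fingers":0.25}
  ]
}}

```text
clock: 6.13
eef_pos: [399.1, -194.1, 241.1]
tcp_rot: [-3.137, -0.565, -0.168]
contact_force: [-0.9, 0.5, -1.5]
opening: 0.753
grasp_force: 0.0
```

```bash
python3 - <<'E'
from h import *
from rig import r
p,R,s=now(r);print(p,R.apply([0,0,1]),s["contact_force"],s["opening"])
t=r.grab_frame("top");pickle.dump(t,open("t3.pkl","wb"))
c=r.grab_frame("side");pickle.dump(c,open("s3.pkl","wb"))
a=cv2.resize(t["pixels"][160:280,340:460],(396,396),interpolation=2);b=cv2.resize(c["pixels"][100:200,290:390],(396,396),interpolation=2)
cv2.imwrite("pics/b3.png",np.hstack([a,b])[:,:,::-1])
L=Rt(33);z=L.apply([0,0,1]);T=np.array([532,-221,58])+19*z
p,R=plan(p,R,T-100*z,L,5)
E
```

```text
[ 399.11236789 -194.07578364  241.10111629] [ 0.52870351 -0.08550232 -0.84448917] [-0.94861445  0.53609603 -1.48432808] 0.752706560846179
[0.08, 0.03, 0.73] [-0.0, 0.02, -0.01]
[0.08, 0.02, 0.73] [-0.0, 0.02, -0.01]
[0.07, 0.02, 0.73] [-0.0, 0.02, -0.01]
[0.07, 0.02, 0.73] [-0.0, 0.02, -0.01]
[0.07, 0.02, 0.73] [-0.0, 0.02, -0.01]
```

View pics/b3.png

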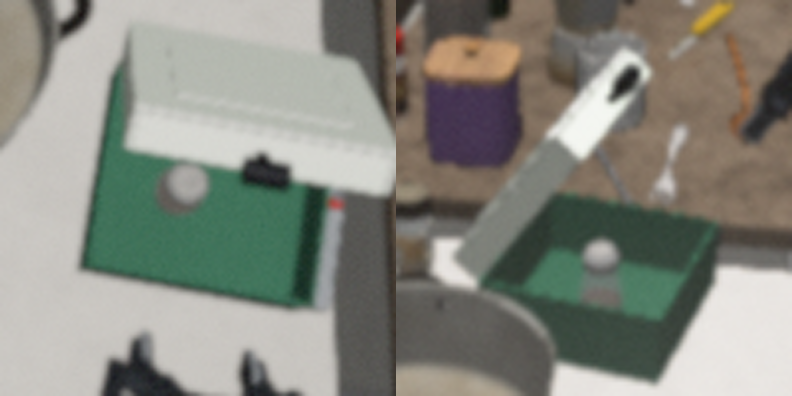

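The lid is propped on its stay. Dome at top-crop (188,184) and side-crop (204,256); red tip at (336,203).

```bash
python3 - <<'E'
from h import *
from rig import r
t,c=load("t3"),load("s3")
print(tri(t,(340+188/3.3-.35,160+184/3.3-.35),c,(290+204/3.96-.4,100+256/3.96-.4)))
print(onz(t,340+188/3.3-.35,160+184/3.3-.35,86))
p,R,s=now(r)
L=Rt(33);z=L.apply([0,0,1]);T=np.array([531,-221,58])+19*z
p,R=plan(p,R,T-100*z,L,5);plan(p,R,T,L,6)
m=cv2.imwrite
for n,u,v in(("mug",194,280),("jam",200,203)):print(n,onz(t,u,v,80))
E
```

```text
(array([ 534.59990909, -223.58655985,   80.14165581]), np.float64(3.024490405361368))
[ 532.28158489 -222.55953873   86.        ]
[0.04, 0.01, 0.73] [0.0, 0.02, -0.01]
[0.04, 0.01, 0.73] [0.0, 0.02, -0.01]
[0.04, 0.01, 0.73] [0.0, 0.02, -0.01]
[0.04, 0.01, 0.73] [0.0, 0.02, -0.01]
[0.03, 0.01, 0.73] [0.0, 0.02, -0.01]
[-0.0, -0.0, 0.42] [0.0, 0.0, 0.0]
[-0.0, -0.0, 0.42] [0.0, 0.0, 0.0]
[-0.0, -0.0, 0.42] [0.0, 0.0, 0.0]
[-0.0, -0.0, 0.42] [0.0, 0.0, 0.0]
[-0.0, -0.0, 0.42] [0.0, 0.0, 0.0]
[-0.0, -0.0, 0.42] [0.0, 0.0, 0.0]
mug [354.63241704 320.88677089  80.        ]
jam [563.45608032 317.46855731  80.        ]
```

Request:
{"op": "play_rows", "data": {
  "rows": [
    {"dp":[0.05,0.02,0.73],"turn":[0,0.02,0],"fingers":0.25},
    {"dp":[0.05,0.02,0.73],"turn":[0,0.02,0],"fingers":0.25},
    {"dp":[0.05,0.02,0.73],"turn":[0,0.02,0],"fingers":0.25},
    {"dp":[0.05,0.02,0.73],"turn":[0,0.02,0],"fingers":0.25},
    {"dp":[0.05,0.02,0.73],"turn":[0,0.02,0],"fingers":0.25}
  ]
}}

```text
clock: 6.65
eef_pos: [490.1, -216.4, 133.3]
tcp_rot: [-3.141, -0.58, -0.166]
contact_force: [0.8, -1.1, -0.1]
opening: 0.748
grasp_force: 0.0
```

Request:
{"op": "play_rows", "data": {
  "rows": [
    {"dp":[0,0,0],"turn":[0,0,0],"fingers":0.25},
    {"dp":[0,0,0],"turn":[0,0,0],"fingers":0.25}
  ]
}}

```text
clock: 6.82
eef_pos: [488.7, -215.3, 133.8]
tcp_rot: [-3.138, -0.579, -0.167]
contact_force: [-0.8, -0.1, 0.0]
opening: 0.75
grasp_force: 0.0
```

```bash
python3 - <<'E'
from h import *
from rig import r
p,R,s=now(r);print(p,R.apply([0,0,1]),s["contact_force"])
L=Rt(33);z=L.apply([0,0,1]);T=np.array([533,-222,59])+19*z
plan(p,R,T,L,6)
E
```

```text
[ 488.7494324  -215.26576478  133.80872446] [ 0.53983309 -0.08760688 -0.83720085] [-0.75485693 -0.05835828  0.03040864]
[-0.01, -0.0, 0.44] [-0.0, -0.0, -0.0]
[-0.01, -0.0, 0.44] [-0.0, -0.0, -0.0]
[-0.01, -0.0, 0.44] [-0.0, -0.0, -0.0]
[-0.01, -0.0, 0.44] [-0.0, -0.0, -0.0]
[-0.01, -0.0, 0.44] [-0.0, -0.0, -0.0]
[-0.01, -0.0, 0.44] [-0.0, -0.0, -0.0]
```

Request:
{"op": "play_rows", "data": {
  "rows": [
    {"dp":[-0.01,0,0.44],"turn":[0,0,0],"fingers":0.25},
    {"dp":[-0.01,0,0.44],"turn":[0,0,0],"fingers":0.25},
    {"dp":[-0.01,0,0.44],"turn":[0,0,0],"fingers":0.25},
    {"dp":[-0.01,0,0.44],"turn":[0,0,0],"fingers":0.25}
  ]
}}

```text
clock: 7.15
eef_pos: [526.2, -222.2, 76.8]
tcp_rot: [-3.141, -0.585, -0.166]
contact_force: [0.5, 0.0, -0.4]
opening: 0.749
grasp_force: 0.0
```

Request:
{"op": "play_rows", "data": {
  "rows": [
    {"dp":[-0.01,0,0.44],"turn":[0,0,0],"fingers":0.25},
    {"dp":[-0.01,0,0.44],"turn":[0,0,0],"fingers":0.25},
    {"dp":[0,0,0],"turn":[0,0,0],"fingers":0.25}
  ]
}}

```text
clock: 7.4
eef_pos: [544.9, -224.9, 45.4]
tcp_rot: [-3.139, -0.583, -0.167]
contact_force: [-1.8, 1.1, 0.6]
opening: 0.749
grasp_force: 0.0
```

Request:
{"op": "play_rows", "data": {
  "rows": [
    {"dp":[0,0,0],"turn":[0,0,0],"fingers":0.4},
    {"dp":[0,0,0],"turn":[0,0,0],"fingers":0.46},
    {"dp":[0,0,0],"turn":[0,0,0],"fingers":0.5},
    {"dp":[0,0,0],"turn":[0,0,0],"fingers":0.55},
    {"dp":[0,0,0],"turn":[0,0,0],"fingers":0.6}
  ],
  "force": 25
}}

```text
clock: 7.82
eef_pos: [543.8, -225.2, 46.9]
tcp_rot: [-3.141, -0.584, -0.167]
contact_force: [-1.1, 0.1, 6.8]
opening: 0.439
grasp_force: 24.3
```

Opening is 37 mm instead of 44, so I'll look before lifting.

```bash
python3 - <<'E'
from h import *
from rig import r
p,R,s=now(r);print(p,s["contact_force"],s["wrist_torque"],s["opening"],s["grasp_force"])
t=r.grab_frame("top");c=r.grab_frame("side");pickle.dump(c,open("s4.pkl","wb"));pickle.dump(t,open("t4.pkl","wb"))
a=cv2.resize(t["pixels"][180:250,360:430],(396,396),interpolation=2);b=cv2.resize(c["pixels"][130:200,310:380],(396,396),interpolation=2)
cv2.imwrite("pics/b4.png",np.hstack([a,b])[:,:,::-1])
g=p-19*R.apply([0,0,1]);print(g)
for q in((533,-222,4),(533,-222,94),(533,-222,74),g):print([np.round((np.array(proj(f,q))-o)*5.66) for f,o in((t,(360,180)),(c,(310,130)))])
E
```

```text
[ 543.78803538 -225.18992965   46.94318247] [-1.05138053  0.13982434  6.80836177] [-0.03444268 -0.14831908 -0.06252207] 0.438802945157606 24.275521131057758
[ 533.45302699 -223.46860704   62.7932503 ]
[array([176., 220.]), array([178., 292.])]
[array([209., 197.]), array([181., 178.])]
[array([201., 202.]), array([180., 204.])]
[array([200., 204.]), array([180., 217.])]
```

View pics/b4.png

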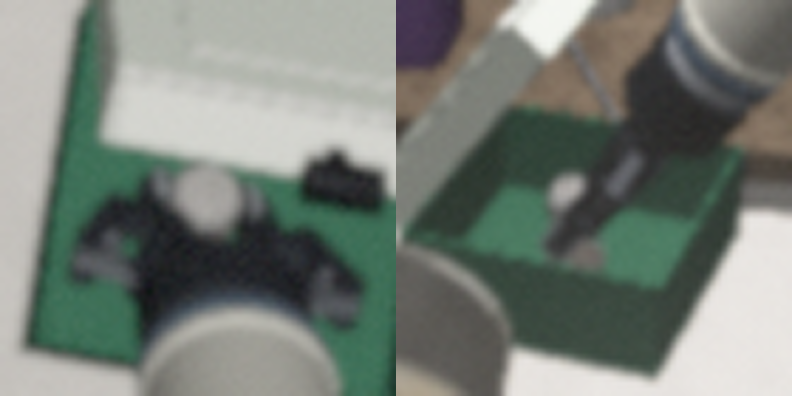

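The side crop shows the dome at (170,190), with the body right of the finger tip at (159,245). The shaker is close to upright, but the narrow opening and upward force suggest the pads are riding on the shoulder. I'll reopen, go 12 mm lower and regrip.

Request:
{"op": "play_rows", "data": {
  "rows": [
    {"dp":[0,0,0],"turn":[0,0,0],"fingers":0.5},
    {"dp":[0,0,0],"turn":[0,0,0],"fingers":0.4},
    {"dp":[0,0,0],"turn":[0,0,0],"fingers":0.25},
    {"dp":[0,0,0],"turn":[0,0,0],"fingers":0.25}
  ]
}}

```text
clock: 8.25
eef_pos: [542.9, -224.8, 45.3]
tcp_rot: [-3.14, -0.581, -0.167]
contact_force: [-0.4, 0.7, -0.3]
opening: 0.745
grasp_force: 0.0
```

```bash
python3 - <<'E'
from h import *
from rig import r
p,R,s=now(r);print(p,s["contact_force"],s["opening"])
t=r.grab_frame("top");c=r.grab_frame("side")
for f,(x0,x1,y0,y1) in((t,(385,410,203,228)),(c,(325,355,152,182))):
    h=cv2.cvtColor(f["pixels"],cv2.COLOR_RGB2HSV);m=cv2.inRange(h,(0,0,115),(180,60,255))[y0:y1,x0:x1]
    n,l,st,ce=cv2.connectedComponentsWithStats(m);i=1+np.argmax(st[1:,4]);print(st[i],ce[i]+[x0,y0])
for n in("t3","t4","s3","s4"):
    f=load(n);x0,x1,y0,y1=(385,410,203,228) if n[0]=="t" else (325,355,152,182)
    h=cv2.cvtColor(f["pixels"],cv2.COLOR_RGB2HSV);m=cv2.inRange(h,(0,0,115),(180,60,255))[y0:y1,x0:x1]
    k,l,st,ce=cv2.connectedComponentsWithStats(m);i=1+np.argmax(st[1:,4]);print(n,st[i],ce[i]+[x0,y0])
E
```

```text
[ 542.8853291  -224.82876535   45.2939063 ] [-0.35397213  0.67479012 -0.307558  ] 0.745462198783942
[  0   0  25  18 296] [397.56418919 209.78378378]
[12  9  7  6 30] [339.9        163.36666667]
t3 [  0   0  25  19 299] [397.69565217 209.88963211]
t4 [  0   0  25  18 283] [397.4770318  209.29328622]
s3 [12  8  9  8 50] [341.14 163.76]
s4 [12  9  6  6 27] [339.33333333 163.33333333]
```

The dome hasn't moved. Lowering and regripping.

Request:
{"op": "play_rows", "data": {
  "rows": [
    {"dp":[-0.08,0,0.13],"turn":[0,0,0],"fingers":0.25},
    {"dp":[-0.08,0,0.13],"turn":[0,0,0],"fingers":0.25},
    {"dp":[0,0,0],"turn":[0,0,0],"fingers":0.3}
  ]
}}

```text
clock: 8.6
eef_pos: [542.9, -224.7, 32.0]
tcp_rot: [-3.14, -0.58, -0.167]
contact_force: [-0.8, 0.5, 0.1]
opening: 0.701
grasp_force: 0.0
```

Request:
{"op": "play_rows", "data": {
  "rows": [
    {"dp":[0,0,0],"turn":[0,0,0],"fingers":0.4},
    {"dp":[0,0,0],"turn":[0,0,0],"fingers":0.45},
    {"dp":[0,0,0],"turn":[0,0,0],"fingers":0.5},
    {"dp":[0,0,0],"turn":[0,0,0],"fingers":0.55},
    {"dp":[0,0,0],"turn":[0,0,0],"fingers":0.6}
  ],
  "force": 25
}}

```text
clock: 9.02
eef_pos: [543.7, -225.1, 33.5]
tcp_rot: [-3.141, -0.582, -0.167]
contact_force: [-1.0, -0.4, 4.5]
opening: 0.476
grasp_force: 24.9
```

Request:
{"op": "play_rows", "data": {
  "rows": [
    {"dp":[0,0,0],"turn":[0,0,0],"fingers":0.8},
    {"dp":[0,0,0],"turn":[0,0,0],"fingers":0.8},
    {"dp":[0.07,0,-0.1],"turn":[0,0,0],"fingers":0.8},
    {"dp":[0.14,0,-0.21],"turn":[0,0,0],"fingers":0.8},
    {"dp":[0.14,0,-0.21],"turn":[0,0,0],"fingers":0.8}
  ],
  "force": 40
}}

```text
clock: 9.43
eef_pos: [543.0, -224.8, 57.8]
tcp_rot: [-3.14, -0.58, -0.168]
contact_force: [-0.6, -0.7, -0.8]
opening: 0.463
grasp_force: 40.5
```

```bash
python3 - <<'E'
from h import *
from rig import r
p,R,s=now(r);print(p,s["contact_force"],s["opening"],s["grasp_force"],s["clock"])
t=r.grab_frame("top");c=r.grab_frame("side")
a=cv2.resize(t["pixels"][180:250,360:430],(396,396),interpolation=2);b=cv2.resize(c["pixels"][130:200,310:380],(396,396),interpolation=2)
cv2.imwrite("pics/b5.png",np.hstack([a,b])[:,:,::-1])
E
```

```text
[ 543.0328302  -224.81197035   57.79541491] [-0.61790191 -0.65443264 -0.78850001] 0.462704549105166 40.5065915911473 9.4333
```

View pics/b5.png

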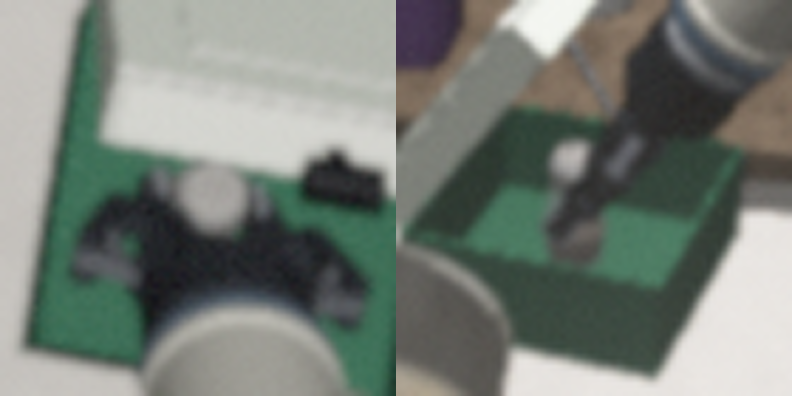

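The shaker hangs upright in the grip: dome at (172,160), base near (180,260). Backing out along the tool axis.

Request:
{"op": "play_rows", "data": {
  "rows": [
    {"dp":[0,0,-0.4],"turn":[0,0,0],"fingers":0.8},
    {"dp":[0,0,-0.6],"turn":[0,0,0],"fingers":0.8},
    {"dp":[0,0,-0.7],"turn":[0,0,0],"fingers":0.8},
    {"dp":[0,0,-0.7],"turn":[0,0,0],"fingers":0.8},
    {"dp":[0,0,-0.7],"turn":[0,0,0],"fingers":0.8}
  ]
}}

```text
clock: 9.95
eef_pos: [493.4, -214.9, 137.7]
tcp_rot: [-3.134, -0.583, -0.167]
contact_force: [-0.2, 0.4, -0.7]
opening: 0.464
grasp_force: 40.8
```

Request:
{"op": "play_rows", "data": {
  "rows": [
    {"dp":[0,0,-0.4],"turn":[0,0,0],"fingers":0.8},
    {"dp":[0,0,0],"turn":[0,0,0],"fingers":0.8},
    {"dp":[0,0,0],"turn":[0,0,0],"fingers":0.8}
  ]
}}

```text
clock: 10.2
eef_pos: [485.8, -214.1, 151.7]
tcp_rot: [-3.135, -0.586, -0.166]
contact_force: [-0.2, 0.0, -1.6]
opening: 0.466
grasp_force: 40.8
```

```bash
python3 - <<'E'
from h import *
from rig import r
p,R,s=now(r);print(p,s["contact_force"],s["opening"],s["qpos"])
plan(p,R,[503,197,130],Rt(33),15)
E
```

```text
[ 485.80614046 -214.05921646  151.72948935] [-0.22915399  0.00401317 -1.57915194] 0.46608455872610777 [-0.55858292  0.14523717  2.30815821  1.0118101   0.25912544  0.24204252]
[-0.09, -0.68, -0.01] [-0.0, -0.01, -0.0]
[-0.09, -0.68, -0.01] [-0.0, -0.01, -0.0]
[-0.09, -0.68, -0.01] [-0.0, -0.01, -0.0]
[-0.09, -0.68, -0.01] [-0.0, -0.01, -0.0]
[-0.09, -0.68, -0.01] [-0.0, -0.01, -0.0]
[-0.09, -0.68, -0.01] [-0.0, -0.01, -0.0]
[-0.09, -0.68, -0.01] [-0.0, -0.01, -0.0]
[-0.09, -0.68, -0.01] [-0.0, -0.01, -0.0]
[-0.09, -0.68, -0.01] [-0.0, -0.01, -0.0]
[-0.09, -0.68, -0.01] [-0.0, -0.01, -0.0]
[-0.09, -0.68, -0.01] [-0.0, -0.01, -0.0]
[-0.09, -0.68, -0.01] [-0.0, -0.01, -0.0]
[-0.09, -0.68, -0.01] [-0.0, -0.01, -0.0]
[-0.09, -0.68, -0.02] [-0.0, -0.01, -0.0]
[-0.09, -0.68, -0.02] [-0.0, -0.01, -0.0]
```

```bash
python3 - <<'E'
from h import *
from rig import r
p,R,s=now(r);y=0.785
T=np.array([492.6+10.3*np.cos(y),199.5+10.3*np.sin(y),130]);print(T)
plan(p,R,T,Rt(33,y),15)
E
```

```text
[499.88609917 206.78029937 130.        ]
[-0.1, -0.7, -0.02] [0.33, -0.01, -0.51]
[-0.06, -0.7, 0.01] [0.33, -0.01, -0.51]
[-0.02, -0.7, 0.03] [0.33, -0.01, -0.51]
[0.01, -0.7, 0.06] [0.33, -0.01, -0.51]
[0.05, -0.7, 0.08] [0.33, -0.01, -0.51]
[0.09, -0.69, 0.1] [0.33, -0.01, -0.51]
[0.12, -0.68, 0.13] [0.33, -0.01, -0.51]
[0.16, -0.67, 0.15] [0.33, -0.01, -0.51]
[0.2, -0.65, 0.17] [0.33, -0.01, -0.51]
[0.23, -0.64, 0.19] [0.33, -0.01, -0.51]
[0.26, -0.62, 0.22] [0.33, -0.01, -0.51]
[0.29, -0.59, 0.24] [0.33, -0.01, -0.51]
[0.33, -0.57, 0.26] [0.33, -0.01, -0.51]
[0.36, -0.54, 0.27] [0.33, -0.01, -0.51]
[0.38, -0.51, 0.29] [0.33, -0.01, -0.51]
```

Request:
{"op": "play_rows", "data": {
  "rows": [
    {"dp":[-0.18,-0.7,-0.08],"turn":[0.33,-0.01,-0.51],"fingers":0.8},
    {"dp":[-0.14,-0.7,-0.05],"turn":[0.33,-0.01,-0.51],"fingers":0.8},
    {"dp":[-0.1,-0.7,-0.03],"turn":[0.33,-0.01,-0.51],"fingers":0.8},
    {"dp":[-0.07,-0.7,0.0],"turn":[0.33,-0.01,-0.51],"fingers":0.8},
    {"dp":[-0.03,-0.7,0.02],"turn":[0.33,-0.01,-0.51],"fingers":0.8}
  ]
}}

```text
clock: 10.62
eef_pos: [470.1, -71.3, 143.9]
tcp_rot: [-3.137, -0.58, 0.155]
contact_force: [0.6, 0.3, -0.8]
opening: 0.467
grasp_force: 40.8
```

Request:
{"op": "play_rows", "data": {
  "rows": [
    {"dp":[0.09,-0.69,0.1],"turn":[0.33,-0.01,-0.51],"fingers":0.8},
    {"dp":[0.12,-0.68,0.13],"turn":[0.33,-0.01,-0.51],"fingers":0.8},
    {"dp":[0.16,-0.67,0.15],"turn":[0.33,-0.01,-0.51],"fingers":0.8},
    {"dp":[0.2,-0.65,0.17],"turn":[0.33,-0.01,-0.51],"fingers":0.8},
    {"dp":[0.23,-0.64,0.19],"turn":[0.33,-0.01,-0.51],"fingers":0.8}
  ]
}}

```text
clock: 11.03
eef_pos: [474.5, 69.2, 136.9]
tcp_rot: [-3.139, -0.575, 0.474]
contact_force: [0.3, 0.3, -1.4]
opening: 0.467
grasp_force: 40.8
```

```bash
python3 - <<'E'
from h import *
from rig import r
p,R,s=now(r);y=0.785;print(p,s["tcp_rot"],s["contact_force"],s["opening"],s["qpos"])
T=np.array([492.6+10.3*np.cos(y),199.5+10.3*np.sin(y),110]);print(T)
plan(p,R,T,Rt(33,y),6)
E
```

```text
[474.51394095  69.23938945 136.90682922] [-3.13900596 -0.57534638  0.4744041 ] [ 0.33034461  0.33638741 -1.44142874] 0.46675659989153456 [-0.05893163  0.11563508  2.39596003  1.17430858  0.30712292 -0.04640982]
[499.88609917 206.78029937 110.        ]
[0.24, -0.46, 0.29] [0.27, 0.0, -0.41]
[0.26, -0.44, 0.3] [0.27, 0.0, -0.41]
[0.28, -0.42, 0.31] [0.27, 0.0, -0.41]
[0.29, -0.4, 0.32] [0.27, 0.0, -0.41]
[0.31, -0.38, 0.34] [0.27, 0.0, -0.41]
[0.33, -0.35, 0.35] [0.27, 0.0, -0.41]
```

Request:
{"op": "play_rows", "data": {
  "rows": [
    {"dp":[0.24,-0.46,0.29],"turn":[0.27,0,-0.41],"fingers":0.8},
    {"dp":[0.26,-0.44,0.3],"turn":[0.27,0,-0.41],"fingers":0.8},
    {"dp":[0.28,-0.42,0.31],"turn":[0.27,0,-0.41],"fingers":0.8},
    {"dp":[0.29,-0.4,0.32],"turn":[0.27,0,-0.41],"fingers":0.8},
    {"dp":[0.31,-0.38,0.34],"turn":[0.27,0,-0.41],"fingers":0.8}
  ]
}}

```text
clock: 11.45
eef_pos: [496.3, 183.6, 114.4]
tcp_rot: [-3.137, -0.576, 0.73]
contact_force: [0.6, -0.4, -1.6]
opening: 0.471
grasp_force: 40.8
```

Request:
{"op": "play_rows", "data": {
  "rows": [
    {"dp":[0.33,-0.35,0.35],"turn":[0.27,0,-0.41],"fingers":0.8},
    {"dp":[0,0,0],"turn":[0,0,0],"fingers":0.8},
    {"dp":[0,0,0],"turn":[0,0,0],"fingers":0.8},
    {"dp":[0,0,0],"turn":[0,0,0],"fingers":0.8}
  ]
}}

```text
clock: 11.78
eef_pos: [500.4, 204.9, 110.3]
tcp_rot: [-3.137, -0.575, 0.778]
contact_force: [0.0, -0.2, -1.6]
opening: 0.466
grasp_force: 40.9
```

```bash
python3 - <<'E'
from h import *
from rig import r
p,R,s=now(r);y=0.785;print(p,s["tcp_rot"],s["contact_force"],s["opening"])
T=np.array([492.6+10.3*np.cos(y),199.5+10.3*np.sin(y),45])
plan(p,R,T,Rt(33,y),6)
t=r.grab_frame("top");c=r.grab_frame("side");pickle.dump(c,open("s6.pkl","wb"));pickle.dump(t,open("t6.pkl","wb"))
a=cv2.resize(t["pixels"][185:285,190:290],(396,396),interpolation=2);b=cv2.resize(c["pixels"][190:290,280:380],(396,396),interpolation=2)
cv2.imwrite("pics/b6.png",np.hstack([a,b])[:,:,::-1])
q=p-10.3*np.array([np.cos(y),np.sin(y),0]);
for z in(p[2]-29.5,p[2]+60.5,):q[2]=z;print(z,[np.round((np.array(proj(f,q))-o)*3.96) for f,o in((t,(190,185)),(c,(280,190)))])
E
```

```text
[500.36547772 204.91198247 110.32066964] [-3.13700443 -0.57539884  0.7783245 ] [ 0.03462074 -0.19504913 -1.58554252] 0.46611942676389667
[-0.14, -0.01, 0.23] [-0.0, 0.0, -0.01]
[-0.14, -0.01, 0.23] [-0.0, 0.0, -0.01]
[-0.14, -0.01, 0.23] [-0.0, 0.0, -0.01]
[-0.14, -0.01, 0.23] [-0.0, 0.0, -0.01]
[-0.14, -0.01, 0.23] [-0.0, 0.0, -0.01]
[-0.14, -0.01, 0.23] [-0.0, 0.0, -0.01]
80.82066964026136 [array([206., 173.]), array([204., 201.])]
170.82066964026137 [array([177., 159.]), array([204., 104.])]
```

View pics/b6.png

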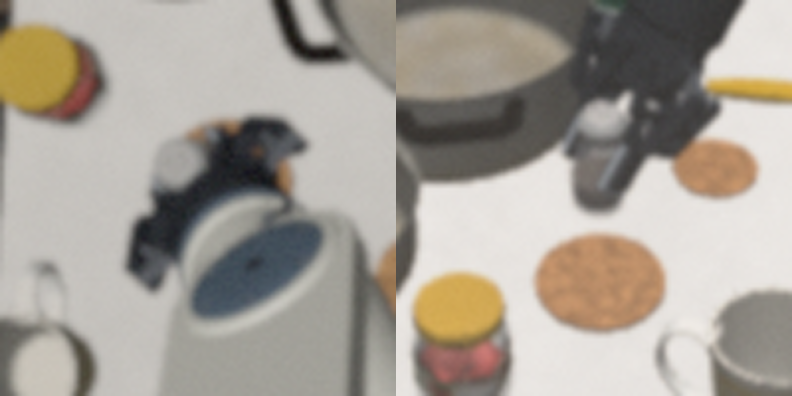

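Top crop: dome (178,163), matching the prediction. Side crop: shaker at (209,115–205) hangs upright above the coaster at (204,282). Lowering.

Request:
{"op": "play_rows", "data": {
  "rows": [
    {"dp":[-0.14,-0.01,0.23],"turn":[0,0,0],"fingers":0.8},
    {"dp":[-0.14,-0.01,0.23],"turn":[0,0,0],"fingers":0.8},
    {"dp":[-0.14,-0.01,0.23],"turn":[0,0,0],"fingers":0.8},
    {"dp":[-0.14,-0.01,0.23],"turn":[0,0,0],"fingers":0.8},
    {"dp":[-0.14,-0.01,0.23],"turn":[0,0,0],"fingers":0.8}
  ]
}}

```text
clock: 12.3
eef_pos: [500.6, 206.7, 57.4]
tcp_rot: [-3.139, -0.577, 0.778]
contact_force: [-0.0, 0.5, -1.6]
opening: 0.461
grasp_force: 40.9
```

Request:
{"op": "play_rows", "data": {
  "rows": [
    {"dp":[-0.14,-0.01,0.23],"turn":[0,0,0],"fingers":0.8},
    {"dp":[-0.04,0,0.06],"turn":[0,0,0],"fingers":0.8},
    {"dp":[-0.03,0,0.04],"turn":[0,0,0],"fingers":0.8},
    {"dp":[0,0,0],"turn":[0,0,0],"fingers":0.8},
    {"dp":[0,0,0],"turn":[0,0,0],"fingers":0.8}
  ]
}}

```text
clock: 12.72
eef_pos: [500.5, 207.9, 42.5]
tcp_rot: [-3.138, -0.577, 0.779]
contact_force: [-0.6, 0.8, -2.3]
opening: 0.468
grasp_force: 40.9
```

Request:
{"op": "play_rows", "data": {
  "rows": [
    {"dp":[-0.03,0,0.04],"turn":[0,0,0],"fingers":0.8},
    {"dp":[-0.03,0,0.04],"turn":[0,0,0],"fingers":0.8},
    {"dp":[0,0,0],"turn":[0,0,0],"fingers":0.8},
    {"dp":[0,0,0],"turn":[0,0,0],"fingers":0.8}
  ]
}}

```text
clock: 13.05
eef_pos: [500.1, 207.9, 38.2]
tcp_rot: [-3.138, -0.577, 0.779]
contact_force: [-0.2, -0.2, -0.9]
opening: 0.467
grasp_force: 40.9
```

Request:
{"op": "play_rows", "data": {
  "rows": [
    {"dp":[-0.02,0,0.03],"turn":[0,0,0],"fingers":0.8},
    {"dp":[0,0,0],"turn":[0,0,0],"fingers":0.8},
    {"dp":[0,0,0],"turn":[0,0,0],"fingers":0.8}
  ]
}}

```text
clock: 13.3
eef_pos: [500.0, 207.9, 36.6]
tcp_rot: [-3.138, -0.577, 0.779]
contact_force: [-0.4, -1.0, -1.1]
opening: 0.464
grasp_force: 40.9
```

Request:
{"op": "play_rows", "data": {
  "rows": [
    {"dp":[-0.02,0,0.03],"turn":[0,0,0],"fingers":0.8},
    {"dp":[0,0,0],"turn":[0,0,0],"fingers":0.8},
    {"dp":[0,0,0],"turn":[0,0,0],"fingers":0.8}
  ]
}}

```text
clock: 13.55
eef_pos: [500.4, 208.1, 35.6]
tcp_rot: [-3.138, -0.578, 0.779]
contact_force: [-0.7, -0.5, 4.9]
opening: 0.464
grasp_force: 41.3
```

Request:
{"op": "play_rows", "data": {
  "rows": [
    {"dp":[-0.02,0,0.03],"turn":[0,0,0],"fingers":0.8},
    {"dp":[0,0,0],"turn":[0,0,0],"fingers":0.8},
    {"dp":[0,0,0],"turn":[0,0,0],"fingers":0.8}
  ]
}}

```text
clock: 13.8
eef_pos: [501.0, 208.6, 35.5]
tcp_rot: [-3.138, -0.581, 0.779]
contact_force: [-6.4, -4.1, 22.6]
opening: 0.468
grasp_force: 42.9
```

Contact, a little firm; easing back the last step, then opening slowly.

Request:
{"op": "play_rows", "data": {
  "rows": [
    {"dp":[0.02,0,-0.03],"turn":[0,0,0],"fingers":0.8},
    {"dp":[0,0,0],"turn":[0,0,0],"fingers":0.8},
    {"dp":[0,0,0],"turn":[0,0,0],"fingers":0.52},
    {"dp":[0,0,0],"turn":[0,0,0],"fingers":0.48},
    {"dp":[0,0,0],"turn":[0,0,0],"fingers":0.42}
  ]
}}

```text
clock: 14.22
eef_pos: [500.0, 207.9, 35.0]
tcp_rot: [-3.138, -0.577, 0.779]
contact_force: [0.8, 0.4, -0.3]
opening: 0.575
grasp_force: 0.0
```

Request:
{"op": "play_rows", "data": {
  "rows": [
    {"dp":[0,0,0],"turn":[0,0,0],"fingers":0.35},
    {"dp":[0,0,0],"turn":[0,0,0],"fingers":0.25},
    {"dp":[0,0,0],"turn":[0,0,0],"fingers":0.15},
    {"dp":[0,0,0],"turn":[0,0,0],"fingers":0.15}
  ]
}}

```text
clock: 14.55
eef_pos: [500.0, 207.9, 35.1]
tcp_rot: [-3.138, -0.577, 0.779]
contact_force: [0.3, -0.2, 0.4]
opening: 0.848
grasp_force: 0.0
```

Request:
{"op": "play_rows", "data": {
  "rows": [
    {"dp":[0,0,-0.3],"turn":[0,0,0],"fingers":0.15},
    {"dp":[0,0,-0.5],"turn":[0,0,0],"fingers":0.15},
    {"dp":[0,0,-0.7],"turn":[0,0,0],"fingers":0.15},
    {"dp":[0,0,-0.8],"turn":[0,0,0],"fingers":0.15},
    {"dp":[0,0,-0.8],"turn":[0,0,0],"fingers":0.15}
  ]
}}

```text
clock: 14.97
eef_pos: [455.9, 164.4, 130.9]
tcp_rot: [-3.136, -0.577, 0.779]
contact_force: [-0.1, 1.7, 0.7]
opening: 0.851
grasp_force: 0.0
```

Request:
{"op": "play_rows", "data": {
  "rows": [
    {"dp":[0,0,-0.8],"turn":[0,0,0],"fingers":0.15},
    {"dp":[0,0,-0.8],"turn":[0,0,0],"fingers":0.15},
    {"dp":[0,0,0],"turn":[0,0,0],"fingers":0.15}
  ]
}}

```text
clock: 15.22
eef_pos: [432.1, 138.8, 188.3]
tcp_rot: [3.141, -0.582, 0.783]
contact_force: [1.5, 0.0, -0.3]
opening: 0.845
grasp_force: 0.0
```

```bash
python3 - <<'E'
from h import *
from rig import r
p,R,s=now(r);print(p,s["contact_force"],s["opening"],s["clock"])
t=r.grab_frame("top");c=r.grab_frame("side")
a=cv2.resize(t["pixels"][160:300,170:450],(700,350),interpolation=2)
b=cv2.resize(c["pixels"][120:310,240:430],(250,250),interpolation=2)
b=cv2.copyMakeBorder(b,0,0,0,450,0)
cv2.imwrite("pics/b7.png",np.vstack([a,b])[:,:,::-1])
E
```

```text
[432.14401129 138.75437679 188.3349867 ] [ 1.53890027  0.02460215 -0.25491251] 0.8453079139202838 15.2167
```

View pics/b7.png

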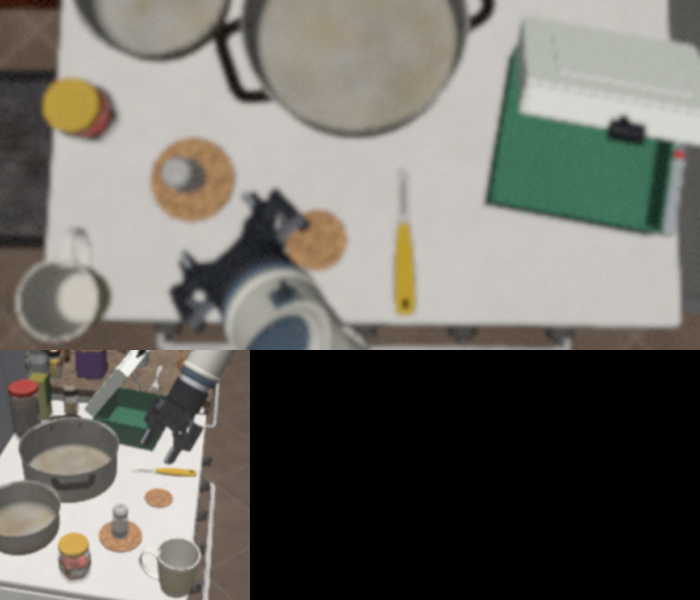

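The shaker stands upright in the middle of the big coaster (top 180,175; side 120,520). The lid is propped with the red tip home at (680,155), and the bystanders haven't moved.

```bash
python3 -c "
from rig import r
print(r.sign_off())"
```

```text
the job is handed in; nothing more can be done
None
```

The salt shaker stands upright on the large cork coaster, the lid rests propped on its stay, the mug, jars and peeler look unmoved in the last pictures, and I handed the job in at about 15 s; no verdict came back.

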